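# Close and latch the shielded test enclosure

## Task

Close the shielded test box on the bench for a measurement: lower its propped-open lid onto the gasket without slamming it, then, holding the lid pressed down against the springy gasket so that the latch can catch, turn the T-handle clockwise half a turn, all the way to its stop, so that the lid is drawn down tight on the frame. Let go of it, and leave the other things on the bench where they are.

Things in the scene. Friction and masses are not known exactly. Their poses are not given: they have to be found in the camera images.
- enclosure: open-topped aluminium box, fixed to the bench, 280 (x) x 340 (y) x 120 mm (z). Origin: centre of its underside; z up; its front (latch side) faces its own -x, towards the robot. A black rubber gasket stands 10 mm proud of the front rim and gives about 1.4 N per mm there.
- lid (a joint): hinge angle of the lid in rad: 0 = metal to metal on the frame, grows as its front rises. It stays where it is left (1 to 3 N moves it) until it meets the gasket at 0.037; let go unlatched, it springs back to 0.033. The latch catches only with the lid held at about 0.015 or lower: 12 to 18 N down on the T-handle; 5 N is too little. The reading is noisy: go by force or feel.
- lid_front (a point): middle of the lid's front edge, on its upper face, 280 mm from the hinge axis. Its z axis is the normal of the lid's upper face.
- t_handle (a joint): turn of the T-handle in rad: 0 = unlatched (starts at 0 to 0.2), grows clockwise from above, pi = stop, latched: needs several grasps. Takes about 0.2 N m. From 0.7 to 1.2 the pawl inside swings under the front frame: press the lid down throughout, else it strikes the frame and stops at 0.9 (then turn back, press, retry). Past 1.2 it holds by itself and then draws the lid down 3 mm more.
- t_handle_grip (a point): centre of the T-handle's dark steel bar: 100 mm long, 18 wide, 20 high, a wedge nose on one end. It stands on a 22 mm round stem at the lid's mid width, 235 mm from the hinge axis; this point is 40 mm above the lid's upper face (30 mm free under the bar). Site y: along the bar to the nose, z up the stem. At joint 0 the nose points along the enclosure's +y, at pi/2 to the hinge, at pi along -y.
- remote: black remote control, 170 x 46 x 20 mm, loose, lying left of the box; a bystander. Origin: centre of its underside.
- meter: grey handheld meter, 160 x 80 x 36 mm (dial to 46), loose, lying right of the box; a bystander. Origin: centre of its underside.
- lid_hinge (a point): middle of the lid's hinge axis, at (140, 0, 120) mm in the enclosure's frame, on its far top edge; the axis runs along the enclosure's y. The lid is a flat aluminium plate, 280 x 340 x 12 mm; its underside lies on the hinge axis.

How it is judged:
On the way, in this order (a step that is already met when the one before it is completed fails the run):
1. the lid is down on the gasket, the handle not yet turned past the catch (value of joint lid below 0.042 rad and value of joint t_handle below 0.9 rad), for 0.1 s.
2. the pawl has caught under the frame: handle past 1.2 rad with the lid held down (value of joint t_handle above 1.2 rad and value of joint lid below 0.022 rad), for 0.2 s.
At the end, for the whole second after the job is handed in: the T-handle is turned home (beyond 2.9 rad of pi), the lid is drawn tight (joint below 0.006 rad, under 2 mm at the front edge), both are at rest, and the remote and the meter lie within 30 mm of where they were (value of joint t_handle above 2.9 rad and value of joint lid below 0.006 rad and velocity of joint each of t_handle, lid below 0.05 rad/s and distance of each of remote, meter from where it was at the start of the episode below 0.03 m); the robot touches nothing.
It fails at once if the lid is slammed (closing faster than 2 rad/s) (velocity of joint lid below -2 rad/s).
It also fails if it takes over 72 s, if anything falls off the work surface, if the arm or the gripper's body presses on something with over 40 N, if the wrist force passes 120 N, or if a joint passes its speed limit or range.

## Robot

A 6-joint arm with a two-finger parallel gripper is mounted at the origin on the work surface. World frame = base frame: x ahead of the robot, y to its left, z up, the work surface at z = 0. Lengths are in m, angles in rad, forces in N, time in s.
With the tool pointing down it reaches from about 0.3 to 0.775 m from the base axis. Payload 14.6 kg.
Tool frame: the origin (TCP) lies at the very end of the fingers, on their centre line; the grasp point (between the pads) lies 19 mm behind it; y points along the fingers, x is the direction in which the jaws open and shut, and the axes are right-handed (so a half turn about y gives the same grasp; the last joint's range is limited). The gripper opens to 94 mm and grips with 3 to 60 N. Pads are 16 mm wide; open, the fingers measure 119 mm over their backs; the gripper's body (75 mm by 177 mm) begins 78 mm behind the grasp point.
Start: joints at [-1.354, 0.3, 1.521, -0, 1.321, -0.067], TCP at [0.154, -0.528, 0.169] pointing down, gripper open.
Joint ranges: [-3.03, 3.03], [-0.79, 2.21], [0.23, 2.52], [-1.04, 4.18], [0, 3.07], [-2.55, 2.55]. Speed limits (rad/s): [2.22, 2.22, 2.57, 3.14, 3.14, 3.14].

## Interface

Orientations are given as [roll, pitch, yaw] about the fixed x, y, z axes, in that order (R = Rz(yaw) Ry(pitch) Rx(roll)).
In Python, from station import * gives the robot as it stands.
- The arm moves only by the tool send_rows, never from a script. Its argument "series" is text: rows parted by semicolons, each of 7 numbers parted by spaces: the turn, a rotation vector about the tool's x, y, z in units of 5 degrees (1.0 is 5 degrees), then the shift along the tool's x, y, z in cm, then the opening, from -1 (shut) to 1 (fully open). A call has exactly 10 rows; each row is the pose to reach, as a shift and turn from the pose commanded when the call began, along the tool's axes at that moment; what a row does not reach only later rows make up. A row lasts 1/12 s, in which the tool goes at most 41.7 mm and 7.16 degrees, less where a joint would pass 70% of its speed; a pose out of reach is approached as far as the arm can. A call with a gripper value outside its range is refused whole. The fingers move at their own pace and stop on an object; "newtons" is the grip in N (left out, the last holds). Time passes only in rows, so rows that repeat a pose let the fingers close, or fill a call up. It gives the time, the measured TCP pose, the force and the opening at its end, in the units of the state.
- get_obs(): the state, without advancing time (a new reading comes with each control period).
- camera(name): name is "scene" or "side" or "wrist"; returns the picture (384x512x3 uint8, red, green, blue); there is no depth.
- camera_info(name): a dict with "K" (3x3 intrinsics, pixels), "R" (3x3) and "t" (3): a world point X has camera coordinates R X + t; the wrist camera has in their place "mount" (4x4, takes a point from camera to tool coordinates, whose origin is the TCP and whose axes are the tool frame's). Camera axes: x right, y down, z forward; pixel columns grow to the right and rows downward; lengths in m; the calibration is good to about 2 mm. A picture is of the moment at which its call begins: read the wrist's pose just before it. camera_info takes no time and is no camera call.
- hand_in(): hands the job in, once; it reports no verdict.
The state is a dict: "time_s": time; "qpos": joint angles; "joint_vel": joint speeds; "tau": joint torques, N m; "ee_pos": TCP position; "eef_rot": TCP orientation; "force": force on the tool from outside, world axes, zero at the start; "moment": the same for the moment, N m; "grip_width": finger opening in m.
Only numpy, scipy, OpenCV 4.12 (cv2) and the standard library are available. Lean on these libraries where they do the work, as an engineer would, in place of code of your own. Each camera call takes 0.05 s, during which the arm holds its last target. There are 200 camera calls.

## Working session

There is one attempt and no reset: what is moved stays moved. The work goes in short steps, Python scripts to look and compute and a tool call to move; the robot and the scene stay as the last step left them, time stands still between calls to the robot, and variables do not carry over. Pictures are saved under pics/ and viewed, on a budget of 10 in all, crops included, one or two more only if the job needs it, and the job is handed in when it is done.

Besides the shell and the picture viewer there is one more tool, called after "Call:" in YAML: its name, and indented under it one key for each argument. send_rows: Moves the arm, as the interface text tells. Its arguments: {"type":"object","properties":{"series":{"type":"string"},"newtons":{"type":"number"}},"required":["series"]}

```bash
mkdir -p pics; ls; python3 - <<'E'
from station import *
import cv2,numpy as np
o=get_obs();print(o)
ims=[]
for n in("scene","side"):
    im=camera(n)[:,:,::-1];cv2.imwrite(f"pics/{n}0.png",im);c=camera_info(n);print(n,{k:np.round(v,4).tolist() for k,v in c.items() if k in "KRt"})
print(camera_info("wrist"))
E
```

```text
pics
{'time_s': 0.0, 'qpos': array([-1.35361316e+00,  3.00448168e-01,  1.52158539e+00, -2.72216077e-06,
        1.32069813e+00, -6.65895298e-02]), 'joint_vel': array([-0.00041918,  0.00116997,  0.00019038,  0.00053901, -0.00014253,
       -0.0008583 ]), 'tau': array([ 3.26698946e-04, -5.31817102e+01, -3.52729797e+01,  7.08591565e-02,
        2.44798040e-02, -9.96976155e-05]), 'ee_pos': array([ 0.1539246 , -0.5277035 ,  0.16829711]), 'eef_rot': array([-1.57072317e+00,  1.13668535e-03, -1.28702291e+00]), 'force': array([-0.22740739, -0.15511433, -0.45689135]), 'moment': array([-0.01174934,  0.01270788, -0.02506594]), 'grip_width': 0.0938459906468376}
scene {'K': [[378.2407, 0.0, 261.988], [0.0, 378.2407, 190.2277], [0.0, 0.0, 1.0]], 'R': [[0.8501, -0.5266, 0.0007], [-0.4999, -0.8074, -0.3135], [0.1657, 0.2661, -0.9496]], 't': [-0.5649, 0.3772, 1.1179]}
side {'K': [[401.2022, 0.0, 252.8023], [0.0, 401.2022, 194.3857], [0.0, 0.0, 1.0]], 'R': [[0.112, -0.9937, 0.0039], [-0.9449, -0.1077, -0.3092], [0.3077, 0.031, -0.951]], 't': [-0.0547, 0.6401, 0.8756]}
{'K': array([[280.92216568,   0.        , 252.82137741],
       [  0.        , 280.92216568, 190.41593467],
       [  0.        ,   0.        ,   1.        ]]), 'mount': array([[ 9.99998955e-01, -1.34488676e-03, -5.30375295e-04,
        -9.16292900e-04],
       [ 1.61588707e-04, -2.60588662e-01,  9.65449907e-01,
        -2.14718584e-01],
       [-1.43663058e-03, -9.65448984e-01, -2.60588172e-01,
         7.63482909e-02],
       [ 0.00000000e+00,  0.00000000e+00,  0.00000000e+00,
         1.00000000e+00]])}
```

View pics/scene0.png

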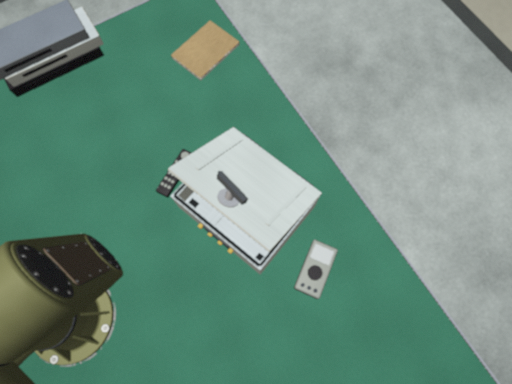

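View pics/side0.png

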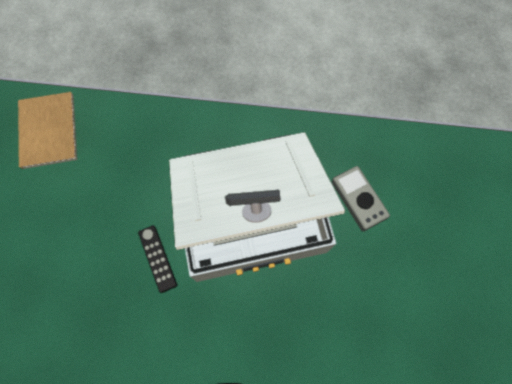

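The scene view shows the lid propped open at about (245,180), with the remote to its left at (172,175) and the meter to its right at (316,268). The side view shows the lid corners near (169,160), (305,136), (341,212) and (176,242), and the bar from (226,199) to (280,196). I'll zoom in for the pixel fit.

```bash
python3 - <<'E'
import cv2,numpy as np
a=cv2.imread("pics/scene0.png")[115:285,155:345];b=cv2.imread("pics/side0.png")[125:295,160:350]
a=cv2.resize(a,None,fx=4,fy=4,interpolation=cv2.INTER_CUBIC)[:, :760];b=cv2.resize(b,None,fx=4,fy=4,interpolation=cv2.INTER_CUBIC)
for im,(u,v) in((a,(155,115)),(b,(160,125))):
    for k in range(0,190,20):cv2.putText(im,str(u+k),(4*k,10),0,.4,(0,0,255));cv2.line(im,(4*k,12),(4*k,18),(0,0,255))
    for k in range(0,170,20):cv2.putText(im,str(v+k),(0,4*k+5),0,.4,(0,0,255))
cv2.imwrite("pics/a.png",a[:600]);cv2.imwrite("pics/b.png",b[:620][:600])
E
```

```text
(no output)
```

View pics/a.png

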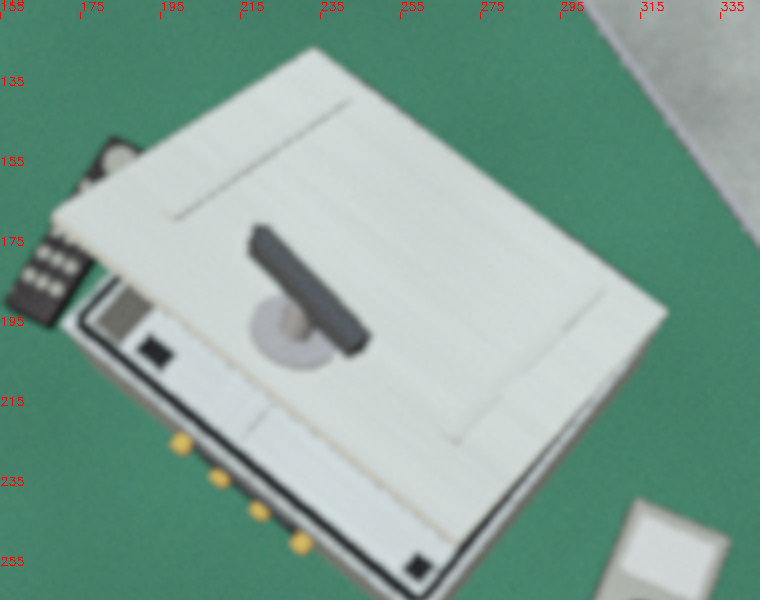

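View pics/b.png

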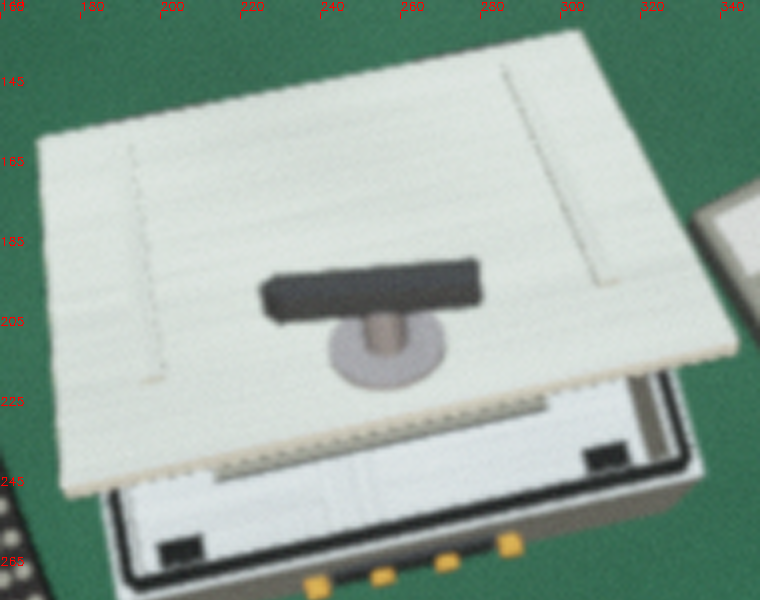

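```bash
cat > h.py <<'E'
import numpy as np
from station import *
from scipy.optimize import least_squares
from scipy.spatial.transform import Rotation as Ro
def proj(n,X):
    c=camera_info(n);p=(np.array(c["R"])@np.array(X).T).T+np.array(c["t"]);q=p@np.array(c["K"]).T
    return q[:,:2]/q[:,2:]
def lid2w(p,P):  # P rows: (dist from hinge to front, y, height over lid underside)
    x,y,w,a=p;P=np.array(P,float)
    r,yy,h=P.T
    e=np.c_[.14-r*np.cos(a)-0+(-0)*h - (-np.sin(a))*h*1.0*0, yy, .12+r*np.sin(a)]
    # normal of lid: rotated z -> (sin a,0,cos a)
    e=e+np.outer(h,[np.sin(a),0,np.cos(a)])
    return e@Ro.from_euler("z",w).as_matrix().T+[x,y,0]
E
python3 - <<'E'
from h import *
L=[(0,.17,.012),(0,-.17,.012),(.28,.17,.012),(.28,-.17,.012),(.235,0,.052)]
s=np.array([(233.25,127),(322,193.25),(168,168),(269.2,250.5),(231.5,187.5)])-.375
d=np.array([(169.5,159.5),(305.25,132.5),(176,246.5),(344.5,211.5),(252.75,197)])-.375
E=np.array([[-.14,-.17,.12]]);F=np.array([[-.14,.17,.12]])
def res(p):
    W=lid2w(p,L);R=Ro.from_euler("z",p[2]).as_matrix()
    c=lambda e:e@R.T+[p[0],p[1],0]
    return np.r_[proj("scene",W)-s,proj("side",W)-d,proj("side",c(E))-[[335.7,242.8]],proj("scene",c(F))-[[170,195]]].ravel()
r=least_squares(res,[.6,0,0,.3],loss="soft_l1")
print(r.x,np.round(res(r.x).reshape(-1,2),1).tolist())
p=r.x
print("grip",lid2w(p,[(.235,0,.052)]),"front",lid2w(p,[(.28,0,.012)]))
q=[*p[:3],0.01];print("closed grip",lid2w(q,[(.235,0,.052)]),lid2w(q,[(.28,0,.012)]))
for n in("scene","side"):
    for t in(0,.1,.2,.3):
        c=lid2w(p,[(.235,0,.052)])[0];T=Ro.from_euler("z",p[2])*Ro.from_euler("y",p[3])*Ro.from_euler("z",-t)
        print(n,t,np.round(proj(n,c+T.apply([[0,.05,0],[0,-.05,0]])),1).tolist())
E
```

```text
[0.61742176 0.02087771 0.32766301 0.49957197] [[0.2, -0.6], [-0.3, -0.4], [-0.1, -0.7], [0.1, -0.2], [0.2, 1.0], [0.0, -0.5], [-0.2, -0.3], [-0.7, 0.2], [0.4, -1.0], [2.2, 1.3], [-0.2, 0.8], [-0.3, 0.0]]
grip [[0.57825323 0.00756371 0.27822168]] front [[ 0.5227118  -0.0113157   0.26466742]]
closed grip [[ 0.52797949 -0.00952513  0.17434736]] [[ 0.48499704 -0.02413554  0.13479935]]
scene 0 [[216.5, 176.3], [246.5, 200.3]]
scene 0.1 [[217.8, 175.5], [245.3, 201.2]]
scene 0.2 [[219.2, 174.7], [243.9, 202.1]]
scene 0.3 [[220.8, 174.1], [242.3, 202.8]]
side 0 [[229.7, 203.1], [279.3, 192.8]]
side 0.1 [[229.4, 201.3], [279.8, 194.5]]
side 0.2 [[229.4, 199.5], [280.0, 196.2]]
side 0.3 [[229.7, 197.8], [280.0, 198.0]]
```

```bash
cat >> h.py <<'E'
P=[0.6174,0.0209,0.3277,0.4996]
def delta(X,yaw=None):
    o=get_obs();R=Ro.from_euler("xyz",o["eef_rot"])
    d=R.inv().apply(np.array(X)-o["ee_pos"])*100
    T=R if yaw is None else Ro.from_euler("xyz",[-np.pi/2,0,yaw])
    rv=np.degrees((R.inv()*T).as_rotvec())/5
    return np.round(np.r_[rv,d],2)
E
python3 - <<'E'
from h import *
for a in(.5,.4,.3,.2,.1,.033):
    print(a,np.round(lid2w([*P[:3],a],[(.25,-.09,.012)])[0],4))
X=lid2w(P,[(.25,-.09,.012)])[0]
print(delta(X+[0,0,.04],.15))
E
```

```text
0.5 [ 0.5766 -0.088   0.2504]
0.4 [ 0.5653 -0.0919  0.2284]
0.3 [ 0.5562 -0.095   0.2053]
0.2 [ 0.5492 -0.0973  0.1814]
0.1 [ 0.5445 -0.0989  0.1569]
0.033 [ 0.5427 -0.0995  0.1402]
[-1.000e-02 -1.647e+01 -1.000e-02 -3.039e+01 -1.216e+01  5.289e+01]
```

Call:
send_rows:
  series: "0 0 0 0 -4 0 -1;0 0 0 0 -8 0 -1;0 -1 0 0 -12 0 -1;0 -2 0 -2 -14 3 -1;0 -3 0 -4 -14 6 -1;0 -4 0 -6 -14 9 -1;0 -5 0 -8 -14 12 -1;0 -6 0 -10 -14 15 -1;0 -7 0 -12 -14 18 -1;0 -8 0 -13 -14 21 -1"
  newtons: 20

```text
time_s: 0.93
ee_pos: [0.3198, -0.3422, 0.3092]
eef_rot: [-1.571, -0.0, -0.584]
force: [0.7, -0.5, -0.2]
grip_width: 0.0308
```

```bash
python3 - <<'E'
from h import *
X=lid2w(P,[(.25,-.09,.012)])[0]
print(delta(X+[0,0,.04],.15))
E
```

```text
[ 0.   -8.41  0.    7.39  1.89 35.37]
```

Call:
send_rows:
  series: "0 -1 0 1 0 3.5 -1;0 -2 0 2 0 7 -1;0 -3 0 3 0 10.5 -1;0 -4 0 4 0 14 -1;0 -5 0 5 0 17.5 -1;0 -6 0 6 0 21 -1;0 -7 0 7 0 25 -1;0 -8 0 7.4 0 29 -1;0 -8.4 0 7.4 1 33 -1;0 -8.4 0 7.4 1.9 35.4 -1"

```text
time_s: 1.77
ee_pos: [0.5789, -0.088, 0.2889]
eef_rot: [-1.57, 0.0, 0.149]
force: [-0.4, -0.3, -0.1]
grip_width: 0.0005
```

```bash
python3 - <<'E'
from h import *
for a in (.5,.4,.3,.2,.1,.04,.03):print(a,delta(lid2w([*P[:3],a],[(.25,-.09,.012)])[0],.15))
E
```

```text
0.5 [-0.01 -0.02 -0.   -0.22  3.85  0.03]
0.4 [-0.01 -0.02 -0.   -1.4   6.05 -0.19]
0.3 [-0.01 -0.02 -0.   -2.35  8.36 -0.36]
0.2 [-1.000e-02 -2.000e-02 -0.000e+00 -3.070e+00  1.075e+01 -4.900e-01]
0.1 [-1.00e-02 -2.00e-02 -0.00e+00 -3.55e+00  1.32e+01 -5.80e-01]
0.04 [-1.000e-02 -2.000e-02 -0.000e+00 -3.730e+00  1.469e+01 -6.200e-01]
0.03 [-1.000e-02 -2.000e-02 -0.000e+00 -3.750e+00  1.494e+01 -6.200e-01]
```

Call:
send_rows:
  series: "0 0 0 0 1 0 -1;0 0 0 -.1 2 0 -1;0 0 0 -.2 3 0 -1;0 0 0 -.2 3.6 0 -1;0 0 0 -.4 4.2 0 -1;0 0 0 -.8 4.8 -.1 -1;0 0 0 -1.1 5.4 -.1 -1;0 0 0 -1.4 6 -.2 -1;0 0 0 -1.7 6.6 -.2 -1;0 0 0 -1.9 7.2 -.3 -1"

```text
time_s: 2.6
ee_pos: [0.5586, -0.0969, 0.2176]
eef_rot: [-1.571, -0.0, 0.144]
force: [-0.0, 0.0, 1.1]
grip_width: 0.0003
```

Call:
send_rows:
  series: "0 0 0 -.2 .7 0 -1;0 0 0 -.4 1.4 -.1 -1;0 0 0 -.6 2.1 -.1 -1;0 0 0 -.8 2.8 -.1 -1;0 0 0 -1 3.4 -.2 -1;0 0 0 -1.2 4 -.2 -1;0 0 0 -1.3 4.6 -.2 -1;0 0 0 -1.4 5.2 -.2 -1;0 0 0 -1.5 5.8 -.3 -1;0 0 0 -1.6 6.2 -.3 -1"

```text
time_s: 3.43
ee_pos: [0.5434, -0.1021, 0.155]
eef_rot: [-1.571, 0.001, 0.144]
force: [-0.2, 0.3, 0.1]
grip_width: 0.0005
```

Call:
send_rows:
  series: "0 0 0 0 .3 0 -1;0 0 0 0 .6 0 -1;0 0 0 0 .9 0 -1;0 0 0 0 1.1 0 -1;0 0 0 0 1.3 0 -1;0 0 0 0 1.5 0 -1;0 0 0 0 1.6 0 -1;0 0 0 0 1.7 0 -1;0 0 0 0 1.7 0 -1;0 0 0 0 1.7 0 -1"

```text
time_s: 4.27
ee_pos: [0.5436, -0.1021, 0.1389]
eef_rot: [-1.571, -0.0, 0.144]
force: [0.5, 1.1, 1.0]
grip_width: 0.0004
```

```bash
python3 - <<'E'
from h import *
import cv2
print(get_obs()["force"])
a=camera("side")[:,:,::-1];b=camera("scene")[:,:,::-1]
a=cv2.resize(a[120:300,150:350],(400,360),interpolation=2);b=cv2.resize(b[110:290,150:350],(400,360),interpolation=2)
cv2.imwrite("pics/c.png",np.hstack([a,b]))
E
```

```text
[0.54944792 1.06425129 0.96507602]
```

View pics/c.png

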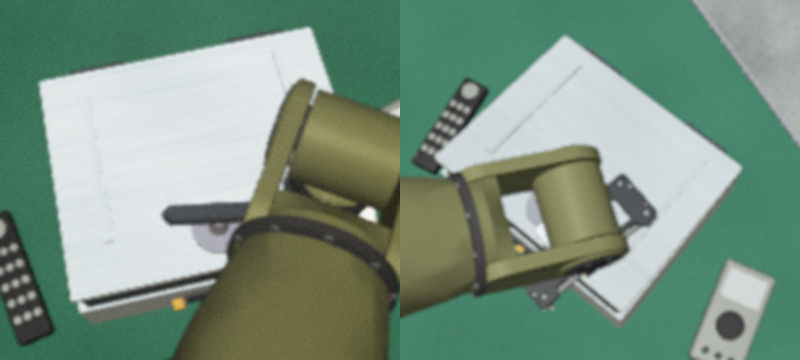

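The lid is nearly down on the frame. The bar is visible at left-panel (165–245, 213), and the bystanders haven't moved. I'll press a little further to feel the gasket.

Call:
send_rows:
  series: "0 0 0 0 .1 0 -1;0 0 0 0 .2 0 -1;0 0 0 0 .3 0 -1;0 0 0 0 .4 0 -1;0 0 0 0 .4 0 -1;0 0 0 0 .4 0 -1;0 0 0 0 .4 0 -1;0 0 0 0 .4 0 -1;0 0 0 0 .4 0 -1;0 0 0 0 .4 0 -1"

```text
time_s: 5.2
ee_pos: [0.5436, -0.1021, 0.1349]
eef_rot: [-1.571, -0.0, 0.144]
force: [-0.2, -0.1, 0.0]
grip_width: 0.0003
```

Call:
send_rows:
  series: "0 0 0 0 .05 0 -1;0 0 0 0 .1 0 -1;0 0 0 0 .15 0 -1;0 0 0 0 .2 0 -1;0 0 0 0 .2 0 -1;0 0 0 0 .2 0 -1;0 0 0 0 .2 0 -1;0 0 0 0 .2 0 -1;0 0 0 0 .2 0 -1;0 0 0 0 .2 0 -1"

```text
time_s: 6.03
ee_pos: [0.5436, -0.1021, 0.1329]
eef_rot: [-1.571, -0.0, 0.144]
force: [-0.4, -0.3, -0.2]
grip_width: 0.0004
```

```bash
python3 - <<'E'
from h import *
import cv2
o=get_obs();print(o["force"],o["moment"],o["tau"],o["ee_pos"])
a=camera("wrist")[:,:,::-1]
cv2.imwrite("pics/w.png",a)
E
```

```text
[-0.35823258 -0.32983672 -0.24440671] [-0.00686594 -0.13895239  0.04401791] [-1.25536899e-03 -5.43063319e+01 -3.42434120e+01  5.94275049e-02
  4.37574286e-02 -5.33808611e-05] [ 0.54357847 -0.1020864   0.13285618]
```

View pics/w.png

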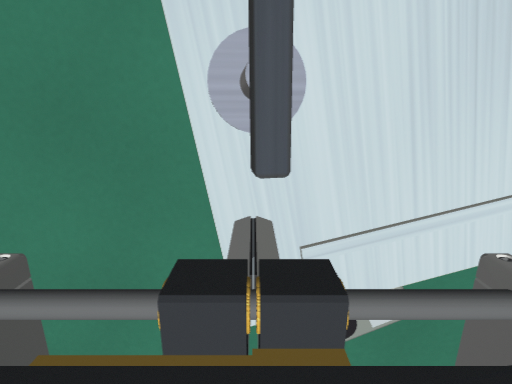

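```bash
cat >> h.py <<'E'
def wproj(X):
    o=get_obs();c=camera_info("wrist");R=Ro.from_euler("xyz",o["eef_rot"])
    p=R.inv().apply(np.array(X)-o["ee_pos"]);M=np.array(c["mount"])
    q=((p-M[:3,3])@M[:3,:3])@np.array(c["K"]).T
    return np.round(q[:,:2]/q[:,2:],0)
E
python3 - <<'E'
from h import *
for a in(0,.03,.1,.2):
    print(a,"edge",wproj(lid2w([*P[:3],a],[(.28,.0,.012),(.28,-.1,.012),(.28,-.17,.012)])).tolist(),
     "stem",wproj(lid2w([*P[:3],a],[(.235,0,.012),(.235,0,.062)])).tolist(),
     "barend t.18",wproj(lid2w([*P[:3],a],[(.235+.05*np.sin(.18)+s*.009*.98,-.05*np.cos(.18),.062) for s in(-1,1)])).tolist())
print(wproj([get_obs()["ee_pos"]]))
E
```

```text
0 edge [[188.0, 102.0], [218.0, 227.0], [235.0, 299.0]] stem [[248.0, 90.0], [247.0, 83.0]] barend t.18 [[262.0, 169.0], [233.0, 174.0]]
0.03 edge [[186.0, 102.0], [217.0, 231.0], [234.0, 305.0]] stem [[249.0, 89.0], [250.0, 80.0]] barend t.18 [[266.0, 170.0], [236.0, 176.0]]
0.1 edge [[182.0, 100.0], [216.0, 241.0], [236.0, 321.0]] stem [[251.0, 86.0], [261.0, 74.0]] barend t.18 [[278.0, 175.0], [244.0, 181.0]]
0.2 edge [[180.0, 95.0], [219.0, 259.0], [241.0, 348.0]] stem [[259.0, 81.0], [287.0, 61.0]] barend t.18 [[304.0, 181.0], [265.0, 190.0]]
[[252. 213.]]
```

```bash
python3 - <<'E'
from h import *
for a in(0,.03,.06,.1,.15,.2):
    W=lid2w([*P[:3],a],[(.28,.17,.012),(0,-.17,.012)])
    print(a,proj("side",W).round(1).tolist(),proj("scene",W).round(1).tolist())
import cv2
im=camera("side")[:,:,::-1];cv2.imwrite("pics/d.png",np.hstack([cv2.resize(im[120:300,150:350],(400,360)),cv2.resize(im[230:290,160:230],(400,360),interpolation=2)]))
o=get_obs();print(o["force"],o["moment"])
E
```

```text
0 [[188.5, 275.0], [305.3, 133.6]] [[168.8, 193.8], [320.2, 193.8]]
0.03 [[187.9, 274.3], [305.3, 133.4]] [[168.2, 192.8], [320.2, 193.7]]
0.06 [[187.3, 273.5], [305.3, 133.3]] [[167.7, 191.7], [320.3, 193.6]]
0.1 [[186.4, 272.3], [305.2, 133.2]] [[167.1, 190.1], [320.4, 193.5]]
0.15 [[185.2, 270.4], [305.1, 133.0]] [[166.5, 188.0], [320.5, 193.3]]
0.2 [[184.0, 268.1], [305.1, 132.8]] [[166.1, 185.6], [320.6, 193.2]]
[-0.34296053 -0.26957048 -0.08677938] [ 4.51833586e-05 -4.41448082e-02  1.13648750e-02]
```

View pics/d.png

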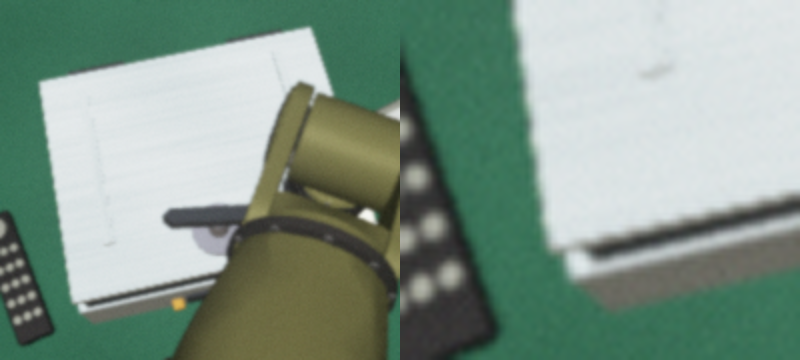

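```bash
python3 - <<'E'
from h import *
import cv2
for a in(0,.03,.06,.1,.15,.2):
    print(a,wproj(lid2w([*P[:3],a],[(.28,.05,.012),(.28,.0,.012),(.28,-.05,.012),(.2,-.17,.012),(.1,-.17,.012)])).tolist())
im=cv2.imread("pics/w.png")
for v in(20,60,100,140,180,200):
    r=im[v,:,2].astype(int); print(v,[ (i) for i in range(120,245) if r[i]>110][:1])
for u in(420,450,480,505):
    c=im[200:360,u,2]; print(u,[200+i for i in range(1,160) if (c[i]>110)!=(c[i-1]>110)])
E
```

```text
0 [[170.0, 27.0], [188.0, 102.0], [204.0, 168.0], [324.0, 285.0], [440.0, 266.0]]
0.03 [[167.0, 23.0], [186.0, 102.0], [202.0, 170.0], [326.0, 289.0], [443.0, 268.0]]
0.06 [[165.0, 19.0], [184.0, 101.0], [201.0, 172.0], [329.0, 293.0], [446.0, 269.0]]
0.1 [[161.0, 12.0], [182.0, 100.0], [200.0, 175.0], [333.0, 299.0], [450.0, 272.0]]
0.15 [[157.0, 2.0], [180.0, 98.0], [200.0, 179.0], [339.0, 307.0], [456.0, 275.0]]
0.2 [[154.0, -10.0], [180.0, 95.0], [201.0, 183.0], [346.0, 315.0], [462.0, 278.0]]
20 [166]
60 [175]
100 [185]
140 [195]
180 [204]
200 [209]
420 [218, 219, 282, 309, 313, 314, 315]
450 [211, 212, 274, 311, 313]
480 [203, 205, 259]
505 [260, 312, 313]
```

Call:
send_rows:
  series: "0 0 0 0 -.3 0 -1;0 0 0 0 -.6 0 -1;0 0 0 0 -.9 0 -1;0 0 0 0 -1.2 0 -1;0 0 0 0 -2 0 -1;0 0 0 0 -3 0 -1;0 0 0 0 -4 0 -1;0 0 0 0 -5 0 -1;0 0 0 0 -6 0 -1;0 0 0 0 -6 0 -1"

```text
time_s: 6.97
ee_pos: [0.5444, -0.1023, 0.1955]
eef_rot: [-1.572, -0.003, 0.144]
force: [0.1, 0.0, 0.6]
grip_width: 0.0003
```

```bash
python3 - <<'E'
from h import *
import cv2
a=camera("side")[:,:,::-1];w=camera("wrist")[:,:,::-1]
cv2.imwrite("pics/w2.png",np.hstack([cv2.resize(a[120:300,150:350],(400,360)),cv2.resize(w,(400,300))[:,:].copy().repeat(1,0) if 0 else cv2.resize(w,(400,360))]))
cv2.imwrite("pics/w2raw.png",w)
o=get_obs();print(o["force"],o["moment"],o["ee_pos"])
for a in(0,.03,.06,.1,.15,.2):
    print(a,wproj(lid2w([*P[:3],a],[(.28,.0,.012),(.235,0,.062),(.235,0,.012),(.28,-.17,.012),(.1,-.17,.012)])).tolist())
E
```

```text
[-0.23445252 -0.54910933 -0.2004476 ] [-0.02840117 -0.05251585 -0.00701332] [ 0.54365679 -0.10210237  0.19311432]
0 [[202.0, 105.0], [248.0, 91.0], [249.0, 96.0], [238.0, 264.0], [404.0, 236.0]]
0.03 [[201.0, 104.0], [251.0, 90.0], [250.0, 95.0], [238.0, 268.0], [406.0, 238.0]]
0.06 [[200.0, 104.0], [254.0, 89.0], [250.0, 94.0], [238.0, 273.0], [408.0, 239.0]]
0.1 [[199.0, 103.0], [259.0, 86.0], [252.0, 93.0], [239.0, 278.0], [410.0, 240.0]]
0.15 [[199.0, 102.0], [266.0, 83.0], [254.0, 92.0], [241.0, 286.0], [414.0, 242.0]]
0.2 [[200.0, 100.0], [275.0, 80.0], [258.0, 90.0], [243.0, 294.0], [418.0, 244.0]]
```

View pics/w2.png

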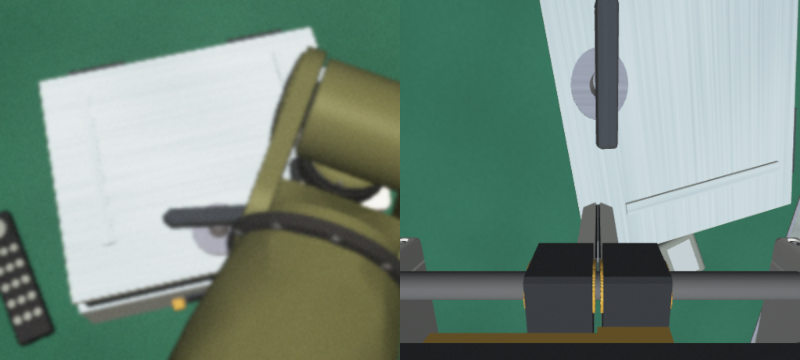

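The lid stayed put when I lifted, with no spring force. It looks to be just above the gasket, because the closed fingertips end a little short of the nominal TCP. I'll press further, going by force.

Call:
send_rows:
  series: "0 0 0 0 2 0 -1;0 0 0 0 4 0 -1;0 0 0 0 5 0 -1;0 0 0 0 5.5 0 -1;0 0 0 0 5.8 0 -1;0 0 0 0 6 0 -1;0 0 0 0 6.2 0 -1;0 0 0 0 6.4 0 -1;0 0 0 0 6.4 0 -1;0 0 0 0 6.4 0 -1"

```text
time_s: 7.9
ee_pos: [0.5437, -0.1021, 0.1291]
eef_rot: [-1.571, -0.0, 0.144]
force: [-0.1, -0.8, -0.1]
grip_width: 0.0006
```

Call:
send_rows:
  series: "0 0 0 0 .05 0 -1;0 0 0 0 .1 0 -1;0 0 0 0 .15 0 -1;0 0 0 0 .2 0 -1;0 0 0 0 .25 0 -1;0 0 0 0 .3 0 -1;0 0 0 0 .3 0 -1;0 0 0 0 .3 0 -1;0 0 0 0 .3 0 -1;0 0 0 0 .3 0 -1"

```text
time_s: 8.73
ee_pos: [0.5436, -0.1021, 0.1258]
eef_rot: [-1.571, -0.0, 0.144]
force: [-0.4, 0.1, 0.0]
grip_width: 0.0005
```

Call:
send_rows:
  series: "0 0 0 0 .05 0 -1;0 0 0 0 .1 0 -1;0 0 0 0 .15 0 -1;0 0 0 0 .2 0 -1;0 0 0 0 .25 0 -1;0 0 0 0 .3 0 -1;0 0 0 0 .35 0 -1;0 0 0 0 .4 0 -1;0 0 0 0 .4 0 -1;0 0 0 0 .4 0 -1"

```text
time_s: 9.57
ee_pos: [0.5436, -0.1021, 0.1218]
eef_rot: [-1.571, 0.0, 0.144]
force: [0.1, 0.3, 0.1]
grip_width: 0.0
```

```bash
python3 - <<'E'
from h import *
import cv2
o=get_obs();print(o["force"],o["tau"])
w=camera("wrist")[:,:,::-1];s=camera("scene")[:,:,::-1];a=camera("side")[:,:,::-1];cv2.imwrite("pics/s3.png",a)
cv2.imwrite("pics/w3.png",np.hstack([cv2.resize(a[220:300,160:260],(400,320),interpolation=2),cv2.resize(w[180:300,180:330],(400,320),interpolation=2)]))
E
```

```text
[0.060688   0.29685318 0.10732275] [-7.79504335e-03 -5.45176041e+01 -3.38376546e+01  5.40841674e-02
  3.84482299e-02  4.83476538e-05]
```

View pics/w3.png

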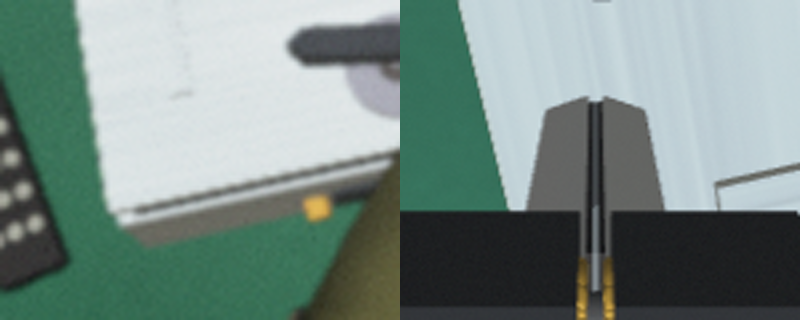

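The gap over the gasket is smaller now (left panel), and the lid follows the tip. I'll keep going.

Call:
send_rows:
  series: "0 0 0 0 .05 0 -1;0 0 0 0 .1 0 -1;0 0 0 0 .15 0 -1;0 0 0 0 .2 0 -1;0 0 0 0 .25 0 -1;0 0 0 0 .3 0 -1;0 0 0 0 .35 0 -1;0 0 0 0 .4 0 -1;0 0 0 0 .4 0 -1;0 0 0 0 .4 0 -1"

```text
time_s: 10.55
ee_pos: [0.5436, -0.1021, 0.1178]
eef_rot: [-1.571, -0.0, 0.144]
force: [0.5, -0.1, -0.1]
grip_width: 0.0003
```

Call:
send_rows:
  series: "0 0 0 0 .05 0 -1;0 0 0 0 .1 0 -1;0 0 0 0 .15 0 -1;0 0 0 0 .2 0 -1;0 0 0 0 .25 0 -1;0 0 0 0 .3 0 -1;0 0 0 0 .35 0 -1;0 0 0 0 .4 0 -1;0 0 0 0 .4 0 -1;0 0 0 0 .4 0 -1"

```text
time_s: 11.38
ee_pos: [0.5436, -0.1021, 0.1138]
eef_rot: [-1.571, -0.0, 0.144]
force: [0.3, 0.2, 0.1]
grip_width: 0.0003
```

```bash
python3 - <<'E'
from h import *
L=[(0,.17,.012),(0,-.17,.012),(.28,.17,.012),(.28,-.17,.012)]
s=np.array([(233.25,127),(322,193.25),(168,168),(269.2,250.5)])-.375
d=np.array([(169.5,159.5),(305.25,132.5),(176,246.5),(344.5,211.5)])-.375
def res(p):
    W=lid2w(p[:4],L)+[0,0,p[4]]
    return np.r_[proj("scene",W)-s,proj("side",W)-d].ravel()
r=least_squares(res,[.6,0,0,.3,0]);print(r.x,np.round(res(r.x),1))
J=np.linalg.inv(r.jac.T@r.jac);print(np.sqrt(np.diag(J))*.5)
o=get_obs();print(o["qpos"],o["ee_pos"])
import cv2
# lid corner tracked: grab side + diff
a=camera("side")[:,:,::-1];cv2.imwrite("pics/s4.png",a)
b=cv2.imread("pics/s3.png");print(np.abs(a[225:285,165:240].astype(int)-b[225:285,165:240]).max(axis=2).mean(), np.abs(a[:100].astype(int)-b[:100]).max(axis=2).mean())
w=camera("wrist")[:,:,::-1];cv2.imwrite("pics/w4.png",w)
E
```

```text
[ 0.61759691  0.02072289  0.32700043  0.4969457  -0.00273925] [ 0.3 -0.1 -0.4 -0.1  0.2 -0.1  0.1  0.2  0.4 -0.2 -0.2  0.1 -0.3  0.6
  0.2 -0.4]
[0.00074916 0.00052179 0.00210324 0.00444487 0.0015985 ]
[-2.51825528e-01  3.57100473e-01  1.57781278e+00  3.02591227e-05
  1.20665560e+00 -3.96032380e-01] [ 0.543601   -0.10206072  0.11381991]
5.876666666666667 2.813515625
```

View pics/w4.png

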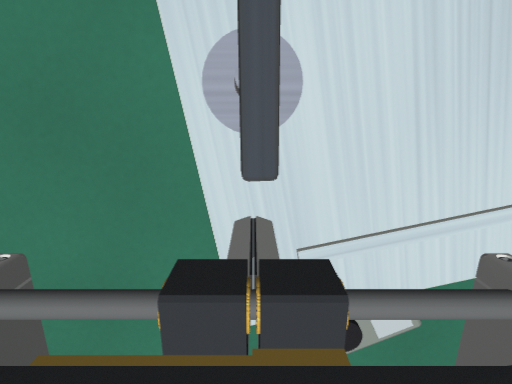

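```bash
cat >> h.py <<'E'
def wray(uv,tcp,rot):
    c=camera_info("wrist");M=np.array(c["mount"]);R=Ro.from_euler("xyz",rot)
    d=M[:3,:3]@np.linalg.inv(c["K"])@[*uv,1.];return tcp+R.apply(M[:3,3]),R.apply(d)
def lidhit(uv,tcp,rot,a,h):
    o,d=wray(uv,tcp,rot);Z=Ro.from_euler("z",-P[2]).as_matrix();o=Z@(o-[P[0],P[1],0])-[.14,0,.12];d=Z@d
    n=np.array([np.sin(a),0,np.cos(a)]);k=(h-n@o)/(n@d);q=o+k*d
    return np.round([-(q@[np.cos(a),0,-np.sin(a)]),q[1],k],4)
E
python3 - <<'E'
from h import *
# groove corner from initial views
f=lambda g:np.r_[proj("scene",lid2w(P,[[*g,.012]]))[0]-[268,225.1],proj("side",lid2w(P,[[*g,.012]]))[0]-[309.6,195.4]]
r=least_squares(f,[.2,-.1]);print("groove",r.x,f(r.x))
rot=[-1.571,0,.144]
for nm,z,g,be,ed,tip in(("w",.1329,(300,247),(271,177),(185,100),(253,217)),("w4",.1138,(298,250),(259,181),(190,140),(253,217))):
    for a in(0,.04,.08,.12,.16):
        t=np.array([.5436,-.1021,z]);print(nm,a,*[lidhit(p,t,rot,a,h) for p,h in((g,.012),(be,.062),(ed,.012),(tip,.012))])
E
```

```text
groove [ 0.21969252 -0.12004982] [-1.35186799 -1.71024346  1.67626434 -0.49256847]
w 0 [ 0.2157 -0.1303  0.2361] [ 0.2308 -0.0551  0.1693] [0.2818 0.0019 0.2055] [ 0.2496 -0.0967  0.2292]
w 0.04 [ 0.2171 -0.1258  0.2266] [ 0.2337 -0.053   0.1598] [0.2801 0.0009 0.1948] [ 0.2496 -0.093   0.2186]
w 0.08 [ 0.2189 -0.1212  0.217 ] [ 0.237  -0.0508  0.1502] [ 2.788e-01 -1.000e-04  1.843e-01] [ 0.25   -0.0894  0.208 ]
w 0.12 [ 0.2211 -0.1165  0.2072] [ 0.2407 -0.0487  0.1403] [ 0.278  -0.0011  0.1738] [ 0.2508 -0.0857  0.1973]
w 0.16 [ 0.2236 -0.1117  0.1973] [ 0.2448 -0.0464  0.1303] [ 0.2777 -0.0021  0.1635] [ 0.252  -0.082   0.1866]
w4 0 [ 0.2193 -0.1225  0.2159] [ 0.238  -0.0517  0.1504] [ 0.2807 -0.0261  0.1941] [ 0.2483 -0.0897  0.2089]
w4 0.04 [ 0.2206 -0.1178  0.2062] [ 0.2404 -0.0495  0.1406] [ 0.2788 -0.0256  0.1831] [ 0.2483 -0.086   0.1983]
w4 0.08 [ 0.2224 -0.113   0.1964] [ 0.2433 -0.0472  0.1306] [ 0.2774 -0.0251  0.1723] [ 0.2487 -0.0824  0.1878]
w4 0.12 [ 0.2245 -0.1082  0.1864] [ 0.2466 -0.0449  0.1205] [ 0.2764 -0.0246  0.1615] [ 0.2495 -0.0787  0.1772]
w4 0.16 [ 0.227  -0.1033  0.1763] [ 0.2502 -0.0426  0.1103] [ 0.2759 -0.0241  0.1509] [ 0.2507 -0.075   0.1666]
```

By the wrist views, the lid was at about 0.08 rad and is now at about 0.03, so the closed tips end roughly 20 mm short of the nominal TCP. I'll press on in small steps.

Call:
send_rows:
  series: "0 0 0 0 .05 0 -1;0 0 0 0 .1 0 -1;0 0 0 0 .15 0 -1;0 0 0 0 .2 0 -1;0 0 0 0 .25 0 -1;0 0 0 0 .3 0 -1;0 0 0 0 .3 0 -1;0 0 0 0 .3 0 -1;0 0 0 0 .3 0 -1;0 0 0 0 .3 0 -1"

```text
time_s: 12.32
ee_pos: [0.5436, -0.102, 0.1108]
eef_rot: [-1.571, -0.0, 0.144]
force: [0.1, 0.4, -0.3]
grip_width: 0.0007
```

Call:
send_rows:
  series: "0 0 0 0 .05 0 -1;0 0 0 0 .1 0 -1;0 0 0 0 .15 0 -1;0 0 0 0 .2 0 -1;0 0 0 0 .25 0 -1;0 0 0 0 .3 0 -1;0 0 0 0 .3 0 -1;0 0 0 0 .3 0 -1;0 0 0 0 .3 0 -1;0 0 0 0 .3 0 -1"

```text
time_s: 13.15
ee_pos: [0.5436, -0.1021, 0.1078]
eef_rot: [-1.571, 0.0, 0.144]
force: [0.2, -0.5, 0.5]
grip_width: 0.0004
```

Call:
send_rows:
  series: "0 0 0 0 .05 0 -1;0 0 0 0 .1 0 -1;0 0 0 0 .15 0 -1;0 0 0 0 .2 0 -1;0 0 0 0 .25 0 -1;0 0 0 0 .3 0 -1;0 0 0 0 .3 0 -1;0 0 0 0 .3 0 -1;0 0 0 0 .3 0 -1;0 0 0 0 .3 0 -1"

```text
time_s: 13.98
ee_pos: [0.5436, -0.1021, 0.1048]
eef_rot: [-1.571, -0.0, 0.144]
force: [-0.2, -1.0, 0.9]
grip_width: 0.0002
```

Call:
send_rows:
  series: "0 0 0 0 .05 0 -1;0 0 0 0 .1 0 -1;0 0 0 0 .15 0 -1;0 0 0 0 .2 0 -1;0 0 0 0 .25 0 -1;0 0 0 0 .3 0 -1;0 0 0 0 .3 0 -1;0 0 0 0 .3 0 -1;0 0 0 0 .3 0 -1;0 0 0 0 .3 0 -1"

```text
time_s: 14.82
ee_pos: [0.5435, -0.1021, 0.1019]
eef_rot: [-1.571, 0.0, 0.144]
force: [-4.6, -0.5, 5.5]
grip_width: 0.0005
```

The gasket now pushes back with 5.5 N, so the lid is down. I'll lift, open and move over the T-handle.

```bash
python3 - <<'E'
from h import *
o=get_obs();print(o["force"],o["moment"])
X=lid2w([*P[:3],.033],[(.235,0,.052)])[0];print(X,delta([X[0],X[1],.15]),delta([X[0],X[1],.15],.144))
E
```

```text
[-4.59808601 -0.45384129  5.46515569] [-0.15676288  0.72624513 -0.01526741]
[ 0.52920094 -0.00908389  0.17972528] [ 0.    0.    0.   -0.08 -4.81  9.41] [ 0.    0.   -0.   -0.08 -4.81  9.41]
```

Call:
send_rows:
  series: "0 0 0 0 -1 0 -1;0 0 0 0 -2 0 -1;0 0 0 0 -4 0 -1;0 0 0 0 -7 0 0;0 0 0 0 -10 0 1;0 0 0 0 -13 0 1;0 0 0 0 -13 2 1;0 0 0 0 -13 4 1;0 0 0 0 -13 6 1;0 0 0 0 -13 6 1"

```text
time_s: 15.65
ee_pos: [0.5349, -0.0402, 0.2331]
eef_rot: [-1.571, -0.002, 0.146]
force: [-0.3, -0.6, 0.3]
grip_width: 0.0438
```

```bash
python3 - <<'E'
from h import *
import cv2
X=lid2w([*P[:3],.033],[(.235,0,.052)])[0];print(X,delta([X[0],X[1],.15],.144))
a=camera("side")[:,:,::-1];w=camera("wrist")[:,:,::-1];o=get_obs();print(o["ee_pos"],o["force"],o["grip_width"])
cv2.imwrite("pics/w5.png",np.hstack([cv2.resize(a[220:300,160:250],(360,384),interpolation=2),w[:,:440]]))
print(wproj([X,*lid2w([*P[:3],.033],[(.28,0,.012)])]))
E
```

```text
[ 0.52920094 -0.00908389  0.17972528] [-0.    0.03  0.02 -0.12  8.32  3.16]
[ 0.53517201 -0.04241185  0.23273991] [ 0.05818521 -0.321274    0.39335344] 0.05155044636139789
[[251. 161.]
 [210. 163.]]
```

View pics/w5.png

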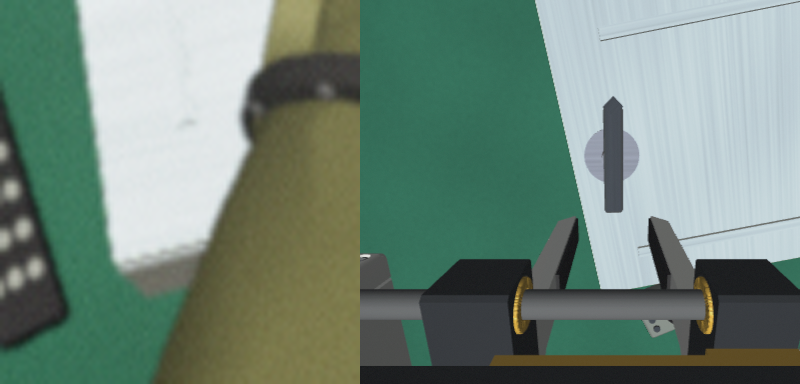

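The left panel shows the lid down with no gap. The wrist view shows the bar centred at (613−360=253, 155) and parallel to the image vertical, so it lines up with the jaws. I'll go down astride it and close gently.

Call:
send_rows:
  series: "0 0 0 0 0 1.5 1;0 0 0 0 0 3.3 1;0 0 0 -.1 0 3.3 1;0 0 0 -.1 1 3.3 1;0 0 0 -.1 2 3.3 1;0 0 0 -.1 3.5 3.3 1;0 0 0 -.1 5 3.3 1;0 0 0 -.1 6.5 3.3 1;0 0 0 -.1 7.5 3.3 1;0 0 0 -.1 8.3 3.3 1"
  newtons: 10

```text
time_s: 16.58
ee_pos: [0.5288, -0.0109, 0.1471]
eef_rot: [-1.57, 0.002, 0.143]
force: [-0.9, 0.4, 0.2]
grip_width: 0.0938
```

Call:
send_rows:
  series: "0 0 0 0 0 0 1;0 0 0 0 0 0 -1;0 0 0 0 0 0 -1;0 0 0 0 0 0 -1;0 0 0 0 0 0 -1;0 0 0 0 0 0 -1;0 0 0 0 0 0 -1;0 0 0 0 0 0 -1;0 0 0 0 0 0 -1;0 0 0 0 0 0 -1"
  newtons: 10

```text
time_s: 17.42
ee_pos: [0.5292, -0.0102, 0.1489]
eef_rot: [-1.571, -0.0, 0.144]
force: [0.1, 0.2, 0.4]
grip_width: 0.0374
```

Call:
send_rows:
  series: "0 0 0 0 0 0 -1;0 0 0 0 0 0 -1;0 0 0 0 0 0 -1;0 0 0 0 0 0 -1;0 0 0 0 0 0 -1;0 0 0 0 0 0 -1;0 0 0 0 0 0 -1;0 0 0 0 0 0 -1;0 0 0 0 0 0 -1;0 0 0 0 0 0 -1"
  newtons: 10

```text
time_s: 18.25
ee_pos: [0.5306, -0.01, 0.1491]
eef_rot: [-1.571, -0.004, 0.144]
force: [10.5, 1.6, -3.4]
grip_width: 0.0176
```

The jaws hold 17.6 mm, which is the bar. The side force says it sits a few mm further along +x, so I'll open a little, re-centre deeper and grip firmly.

Call:
send_rows:
  series: "0 0 0 0 0 0 -.3;0 0 0 .1 0 0 -.3;0 0 0 .2 .3 0 -.3;0 0 0 .3 .6 0 -.3;0 0 0 .3 .9 0 -.3;0 0 0 .3 .9 0 -1;0 0 0 .3 .9 0 -1;0 0 0 .3 .9 0 -1;0 0 0 .3 .9 0 -1;0 0 0 .3 .9 0 -1"
  newtons: 30

```text
time_s: 19.08
ee_pos: [0.5305, -0.01, 0.1394]
eef_rot: [-1.57, 0.004, 0.144]
force: [-10.9, -2.3, 2.7]
grip_width: 0.0177
```

Call:
send_rows:
  series: "0 0 0 0 0 0 -1;0 0 0 0 0 0 -1;0 0 0 0 0 0 -1;0 0 0 0 0 0 -1;0 0 0 0 0 0 -1;0 0 0 0 0 0 -1;0 0 0 0 0 0 -1;0 0 0 0 0 0 -1;0 0 0 0 0 0 -1;0 0 0 0 0 0 -1"
  newtons: 60

```text
time_s: 19.92
ee_pos: [0.5305, -0.01, 0.1394]
eef_rot: [-1.571, 0.004, 0.144]
force: [-10.1, -2.2, 0.7]
grip_width: 0.0173
```

Call:
send_rows:
  series: "0 0 0 -.1 0 0 -1;0 0 0 -.15 .1 0 -1;0 0 0 -.15 .2 0 -1;0 0 0 -.15 .3 0 -1;0 0 0 -.15 .4 0 -1;0 0 0 -.15 .5 0 -1;0 0 0 -.15 .5 0 -1;0 0 0 -.15 .5 0 -1;0 0 0 -.15 .5 0 -1;0 0 0 -.15 .5 0 -1"
  newtons: 60

```text
time_s: 20.75
ee_pos: [0.5298, -0.0103, 0.1355]
eef_rot: [-1.571, 0.002, 0.144]
force: [-14.9, -3.0, 11.9]
grip_width: 0.0173
```

Call:
send_rows:
  series: "0 0 0 -.05 0 0 -1;0 0 0 -.1 .05 0 -1;0 0 0 -.15 .1 0 -1;0 0 0 -.2 .1 0 -1;0 0 0 -.2 .1 0 -1;0 0 0 -.2 .1 0 -1;0 0 0 -.2 .1 0 -1;0 0 0 -.2 .1 0 -1;0 0 0 -.2 .1 0 -1;0 0 0 -.2 .1 0 -1"
  newtons: 60

```text
time_s: 21.58
ee_pos: [0.5297, -0.0103, 0.1352]
eef_rot: [-1.572, -0.003, 0.144]
force: [-2.3, -0.7, 8.0]
grip_width: 0.0173
```

Call:
send_rows:
  series: "0 0 0 0 .1 0 -1;0 0 0 -.05 .2 0 -1;0 0 0 -.05 .3 0 -1;0 0 0 -.1 .4 0 -1;0 0 0 -.1 .45 0 -1;0 0 0 -.1 .45 0 -1;0 0 0 -.1 .45 0 -1;0 0 0 -.1 .45 0 -1;0 0 0 -.1 .45 0 -1;0 0 0 -.1 .45 0 -1"
  newtons: 60

```text
time_s: 22.42
ee_pos: [0.529, -0.0106, 0.1315]
eef_rot: [-1.572, -0.004, 0.144]
force: [-4.5, -0.4, 15.7]
grip_width: 0.0174
```

15.7 N down is in the band, so I'll turn.

Call:
send_rows:
  series: "0 .7 0 0 0 0 -1;0 1.4 0 0 0 0 -1;0 2.1 0 0 0 0 -1;0 2.8 0 0 0 0 -1;0 3.5 0 0 0 0 -1;0 4.2 0 0 0 0 -1;0 4.9 0 0 0 0 -1;0 5.6 0 0 0 0 -1;0 6 0 0 0 0 -1;0 6 0 0 0 0 -1"
  newtons: 60

```text
time_s: 23.25
ee_pos: [0.5285, -0.0106, 0.1315]
eef_rot: [-1.57, -0.003, -0.382]
force: [-9.9, -1.3, 18.7]
grip_width: 0.0172
```

```bash
python3 - <<'E'
from h import *
o=get_obs();print(o["force"],o["moment"],o["eef_rot"])
E
```

```text
[-9.90077233 -1.27027583 18.73730113] [-0.22943116  1.28408605  0.05031393] [-1.57009291 -0.00310944 -0.38176794]
```

Call:
send_rows:
  series: "0 .7 0 -.05 0 0 -1;0 1.4 0 -.1 0 0 -1;0 2.1 0 -.1 0 0 -1;0 2.8 0 -.1 0 0 -1;0 3.5 0 -.1 0 0 -1;0 4.2 0 -.1 0 0 -1;0 4.9 0 -.1 0 0 -1;0 5.6 0 -.1 0 0 -1;0 6.3 0 -.1 0 0 -1;0 7 0 -.1 0 0 -1"
  newtons: 60

```text
time_s: 24.08
ee_pos: [0.528, -0.0102, 0.1315]
eef_rot: [-1.568, -0.003, -0.993]
force: [-6.5, -0.7, 16.3]
grip_width: 0.0177
```

```bash
python3 - <<'E'
from h import *
o=get_obs();print(o["force"],o["moment"],o["eef_rot"])
E
```

```text
[-6.46874607 -0.70570274 16.34046638] [-0.47084312  0.76741972  0.17611169] [-1.56776558 -0.0028824  -0.99302243]
```

Call:
send_rows:
  series: "0 .7 0 0 0 0 -1;0 1.4 0 0 0 0 -1;0 2.1 0 0 0 0 -1;0 2.8 0 0 0 0 -1;0 3.5 0 0 0 0 -1;0 4.2 0 0 0 0 -1;0 4.9 0 0 0 0 -1;0 5.6 0 0 0 0 -1;0 6 0 0 0 0 -1;0 6 0 0 0 0 -1"
  newtons: 60

```text
time_s: 24.92
ee_pos: [0.5277, -0.0098, 0.1313]
eef_rot: [-1.568, -0.0, -1.516]
force: [-5.8, 2.9, 14.9]
grip_width: 0.0175
```

```bash
python3 - <<'E'
from h import *
o=get_obs();print(o["force"],o["moment"],o["eef_rot"],o["qpos"])
E
```

```text
[-5.8034601   2.86101818 14.86669576] [-0.12284112  1.08075632  0.06325098] [-1.56767577e+00 -3.43652035e-04 -1.51583491e+00] [-8.80770694e-02  2.82687098e-01  1.63370190e+00  1.11403481e-04
  1.22206598e+00  1.42771940e+00]
```

Call:
send_rows:
  series: "0 1 0 0 0 0 -1;0 2 0 0 0 0 -1;0 3 0 0 0 0 -1;0 4 0 0 0 0 -1;0 5 0 0 0 0 -1;0 6 0 0 0 0 -1;0 7 0 0 0 0 -1;0 8 0 0 0 0 -1;0 9 0 0 0 0 -1;0 9 0 0 0 0 -1"
  newtons: 60

```text
time_s: 25.75
ee_pos: [0.5279, -0.0091, 0.1311]
eef_rot: [-1.569, 0.003, -2.304]
force: [-3.0, 7.4, 12.2]
grip_width: 0.0174
```

Call:
send_rows:
  series: "0 0 0 0 0 0 -1;0 0 0 0 -.3 0 -.2;0 0 0 0 -.3 0 0;0 0 0 0 -.3 0 .5;0 0 0 0 -.3 0 1;0 0 0 0 -.3 0 1;0 0 0 0 -.3 0 1;0 0 0 0 -1.3 0 1;0 0 0 0 -3.3 0 1;0 0 0 0 -6.3 0 1"

```text
time_s: 26.58
ee_pos: [0.5258, -0.01, 0.1918]
eef_rot: [-1.574, -0.002, -2.299]
force: [-0.4, 1.2, 0.2]
grip_width: 0.0742
```

```bash
python3 - <<'E'
from h import *
o=get_obs();print(o["force"],o["moment"],o["eef_rot"],o["qpos"][5],o["ee_pos"])
print(delta([.5278,-.0095,.19]))
E
```

```text
[-0.35140706  1.16519512  0.19323949] [0.055735   0.04693156 0.00798316] [-1.57382075e+00 -2.26633959e-03 -2.29933984e+00] 2.21073202125956 [ 0.52579562 -0.00997459  0.19182652]
[ 0.    0.    0.   -0.17  0.18  0.12]
```

Call:
send_rows:
  series: "0 0 0 0 -2 0 1;0 -1 0 0 -4 0 1;0 -2.4 0 0 -5 0 1;0 -3.8 0 0 -5 0 1;0 -5.2 0 0 -5 0 1;0 -6.6 0 0 -5 0 1;0 -8 0 0 -5 0 1;0 -9.4 0 0 -5 0 1;0 -10.8 0 0 -5 0 1;0 -12 0 0 -5 0 1"

```text
time_s: 27.42
ee_pos: [0.5268, -0.0101, 0.2431]
eef_rot: [-1.57, -0.0, -1.246]
force: [-0.4, 0.7, 0.3]
grip_width: 0.094
```

Call:
send_rows:
  series: "0 -1.3 0 0 0 0 1;0 -2.6 0 0 0 0 1;0 -3.9 0 0 0 0 1;0 -5.2 0 0 0 0 1;0 -6.5 0 0 0 0 1;0 -7.8 0 0 0 0 1;0 -9.1 0 0 0 0 1;0 -10.4 0 0 0 0 1;0 -11.7 0 0 0 0 1;0 -13 0 0 0 0 1"

```text
time_s: 28.25
ee_pos: [0.5268, -0.0101, 0.2431]
eef_rot: [-1.571, -0.0, -0.112]
force: [0.4, -0.2, 0.2]
grip_width: 0.0938
```

Call:
send_rows:
  series: "0 -1.3 0 0 0 0 1;0 -2.6 0 0 0 0 1;0 -3.9 0 0 0 0 1;0 -5.2 0 0 0 0 1;0 -6.5 0 0 0 0 1;0 -7.8 0 0 0 0 1;0 -9.1 0 0 0 0 1;0 -10.4 0 0 0 0 1;0 -11 0 0 0 0 1;0 -11 0 0 0 0 1"

```text
time_s: 29.08
ee_pos: [0.5268, -0.0101, 0.2431]
eef_rot: [-1.571, -0.0, 0.845]
force: [-0.5, 0.1, 0.1]
grip_width: 0.0939
```

```bash
python3 - <<'E'
from h import *
import cv2
print(get_obs()["eef_rot"],delta([.5278,-.0095,.135],-2.304+np.pi))
cv2.imwrite("pics/w6.png",camera("wrist")[:,:,::-1])
E
```

```text
[-1.57124074e+00 -2.92331348e-04  8.44823956e-01] [ 1.000e-02  8.000e-02  0.000e+00  1.000e-01  1.081e+01 -3.000e-02]
```

View pics/w6.png

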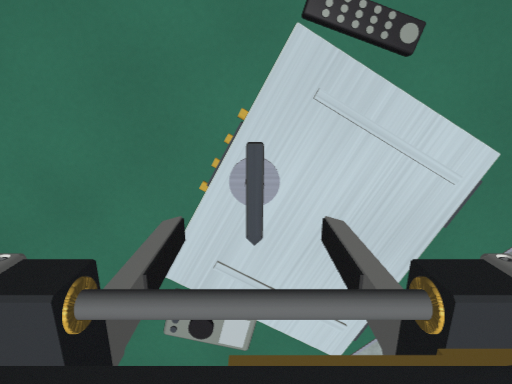

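The handle has turned: the nose points down in the image, and the bar (255, 142–243) is aligned with the jaws. I'll regrasp and finish the turn.

Call:
send_rows:
  series: "0 0 0 .1 1.5 0 1;0 0 0 .1 3 0 1;0 0 0 .1 4.5 0 1;0 0 0 .1 6 0 1;0 0 0 .1 7.5 0 1;0 0 0 .1 9 0 1;0 0 0 .1 10 0 1;0 0 0 .1 10.8 0 1;0 0 0 .1 10.8 0 -1;0 0 0 .1 10.8 0 -1"
  newtons: 60

```text
time_s: 29.97
ee_pos: [0.5276, -0.0093, 0.1347]
eef_rot: [-1.571, -0.0, 0.842]
force: [-0.1, 0.1, 0.1]
grip_width: 0.0839
```

Call:
send_rows:
  series: "0 0 0 0 0 0 -1;0 0 0 0 0 0 -1;0 0 0 0 0 0 -1;0 0 0 0 0 0 -1;0 0 0 0 0 0 -1;0 0 0 0 0 0 -1;0 0 0 0 0 0 -1;0 0 0 0 0 0 -1;0 0 0 0 0 0 -1;0 0 0 0 0 0 -1"

```text
time_s: 30.8
ee_pos: [0.5277, -0.009, 0.1344]
eef_rot: [-1.571, -0.001, 0.842]
force: [11.9, 13.7, -4.5]
grip_width: 0.0177
```

Call:
send_rows:
  series: "0 0 0 0 0 0 -1;0 0 0 0 0 0 -1;0 0 0 0 0 0 -1;0 .7 0 0 0 0 -1;0 1.4 0 0 0 0 -1;0 2.1 0 0 0 0 -1;0 2.8 0 0 0 0 -1;0 3.5 0 0 0 0 -1;0 4 0 0 0 0 -1;0 4 0 0 0 0 -1"

```text
time_s: 31.63
ee_pos: [0.528, -0.0087, 0.134]
eef_rot: [-1.571, -0.001, 0.491]
force: [5.9, 5.5, -5.1]
grip_width: 0.0173
```

```bash
python3 - <<'E'
from h import *
o=get_obs();print(o["force"],o["moment"],o["eef_rot"])
E
```

```text
[ 5.8720233   5.5270887  -5.11476908] [ 0.78718881 -1.36282697  0.24440652] [-1.57056214e+00 -1.37320310e-03  4.90991171e-01]
```

Call:
send_rows:
  series: "0 .4 0 0 0 0 -1;0 .8 0 0 0 0 -1;0 1.2 0 0 0 0 -1;0 1.6 0 0 0 0 -1;0 2 0 0 0 0 -1;0 2.3 0 0 0 0 -1;0 2.5 0 0 0 0 -1;0 2.5 0 0 0 0 -1;0 2.5 0 0 0 0 -1;0 2.5 0 0 0 0 -1"

```text
time_s: 32.47
ee_pos: [0.5281, -0.0086, 0.1339]
eef_rot: [-1.57, -0.001, 0.277]
force: [7.1, 4.8, -8.2]
grip_width: 0.0175
```

```bash
python3 - <<'E'
from h import *
o=get_obs();print(o["force"],o["moment"],o["eef_rot"])
E
```

```text
[ 7.0707046   4.83281713 -8.17199367] [ 0.87833174 -1.70635029  1.01899229] [-1.57047228e+00 -1.43554731e-03  2.76699544e-01]
```

The 1.0 N m moment shows the handle is against its stop. I'll release and back off.

Call:
send_rows:
  series: "0 2 0 0 0 0 -.2;0 2 0 0 0 0 0;0 2 0 0 0 0 .5;0 2 0 0 0 0 1;0 2 0 0 0 0 1;0 2 0 0 0 0 1;0 2 0 0 0 0 1;0 2 0 0 -1 0 1;0 2 0 0 -3 0 1;0 2 0 0 -6 0 1"

```text
time_s: 33.3
ee_pos: [0.5265, -0.0092, 0.1939]
eef_rot: [-1.57, 0.004, 0.101]
force: [-0.0, 0.3, 0.0]
grip_width: 0.0807
```

Call:
send_rows:
  series: "0 0 0 0 -3 0 1;0 0 0 0 -6 0 1;0 0 0 0 -9 0 1;0 0 0 -2 -10 0 1;0 0 0 -5 -10 0 1;0 0 0 -8 -10 0 1;0 0 0 -10 -10 0 1;0 0 0 -10 -10 0 1;0 0 0 -10 -10 0 1;0 0 0 -10 -10 0 1"

```text
time_s: 34.13
ee_pos: [0.4285, -0.0193, 0.2949]
eef_rot: [-1.571, -0.001, 0.101]
force: [0.5, -1.2, -0.2]
grip_width: 0.094
```

```bash
python3 - <<'E'
from h import *
import cv2
print(get_obs()["force"])
a=camera("side")[:,:,::-1];b=camera("scene")[:,:,::-1];w=camera("wrist")[:,:,::-1]
cv2.imwrite("pics/f.png",np.hstack([cv2.resize(a[120:300,130:400],(400,300)),cv2.resize(w,(400,300))]))
E
```

```text
[ 0.54419733 -1.19617543 -0.24183471]
```

View pics/f.png

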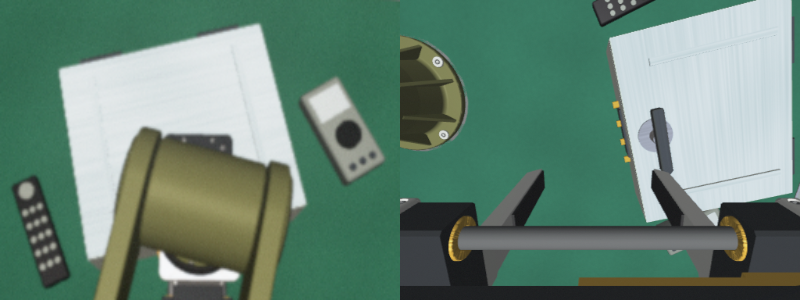

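```bash
python3 -c "
from station import *
print(hand_in())"
```

```text
the job is handed in; nothing more can be done
None
```

I lowered the lid onto the gasket slowly, turned the T-handle to its stop in two grasps, let go and handed in at about 34 s. Hand-in gives no verdict, so what follows is what my own readings showed.

- **Lowering:** I pushed the lid down with closed fingers at about 0.3 rad/s until the gasket pushed back with 5.5 N.
- **Turning:** I held 15–19 N down on the handle while it passed the catch (0.7 to 1.3 rad), then kept turning to about 2.6 rad. After a regrasp I turned it home.
- **Last checks:**
  - The moment on the wrist rose to 1.0 N m against the handle's stop.
  - In the last picture the bar lies parallel to the lid's front edge within about 0.03 rad, which fits a turn of about pi.
  - The lid looks closed, and both bystanders look unmoved by eye.
  - The gripper is clear of the box, about 10 cm back and well above it, and the force reading was about 1 N, within noise.

**What disagreed or was not checked:**
- **Fingertip height:** the lid met the gasket with the reported tool tip about 35 mm lower than the camera fit of the lid predicted. I went by force and pictures from there, and did not find the cause.
- **Lid tightness:** I did not measure the final lid angle. That it is drawn tight follows from the handle being at its stop.
- **Pictures:** I viewed 12, two past the budget of 10.

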